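Clamp a tube offcut in the welding fixture

TASK

Take the square tube offcut out of the yellow parts tray and lay it down flat between the brass pins of the clamping fixture. Then push the red lever down until its catch snaps over it and holds it down by itself, so that the clamp grips the tube, and let go. Leave the copper bar and the tape measure where they are.

Things in the scene. Friction and masses are not known exactly. Their poses are not given: they have to be found in the camera images.
- fixture: Clamping fixture, fixed to the table: dark steel plate 250 (x) x 230 (y) x 12 mm, origin at the centre of its underside. Left or right of the robot's centre line, yaw within 0.25 rad; x points away from the robot. A blue housing, 87 mm high, stands at its far edge (x 75 to 125, y -43 to 33 mm). The pin nest is on the +y half, the red lever on the -y half.
- nest (a point): Where the tube's centre belongs; axes as the fixture's, tube along x. In the fixture frame at (-10, 55, 27) mm, 15 mm above the plate's top. Six brass pins, 12 mm thick, 20 mm high with tapered tops, bound it: four at x +-45, y +-24 mm from here (3 mm play each side of the tube), two at x +-71 mm (5 mm play each end). Between the side pins is room for fingers.
- tube: Square tube offcut, bright aluminium look, hollow, 120 mm long (x) x 30 x 30 mm, walls 3 mm, about 0.2 kg. Origin at the centre of its underside, x along its length. Lies in either compartment of the tray, along the tray's x within 0.15 rad.
- tube_mid (a point): Centre of the tube, 15 mm above its underside; axes as the tube's.
- tray: Yellow parts tray, fixed to the table, 170 (x) x 235 (y) x 22 mm high, walls and floor 5 mm thick. A wall along x at y = 0 parts it into two compartments of 160 x 110 mm. Origin at the centre of its underside. It stands on the other side from the fixture. The tube lies flat on one compartment's floor, its top 13 mm above the walls; the copper bar lies in the other.
- lever (a joint): Angle of the sprung lever, rad: 0 = up, sloping up 0.55 rad (its spring returns it there), growing as it is pushed down. At 0.55 (arm level) a catch snaps over it and holds it; hard stop at 0.575. Let go earlier it springs up. Force needed at lever_pad: about 3 N, 7 N where the catch is pushed aside (0.3 to 0.45), with the tube clamped 10 to 13 N at the end.
- lever_pad (a point): Middle of the top face of the red handle, where to press; handle 60 mm long (along the lever) x 26 wide x 20 thick. In the fixture frame at (-26, -60, 160) mm with the lever up and (-55, -60, 81) mm latched (77 high at the stop), moving on an arc about point lever_pivot. Its x axis points along the lever to the pivot.
- lever_pivot (a point): Pivot of the lever, in the fixture frame at (100, -60, 70) mm; the axis runs along the fixture's y and the lever points from it toward -x. lever_pad lies 155 mm along the lever and 11 mm above its middle line.
- latch (a point): Top of the grey latch post, 26 (x) x 28 (y) mm, 100 mm high above the table, in the fixture frame at (-5, -84.5, 100) mm: beside the lever on its outer (-y) side. Its brass spring catch juts out over the lever's arm, not its handle.
- pad: Black rubber pad, 18 mm across, sprung, on the clamp arm, origin on the arm. With the lever up the arm stands upright beyond the nest's far end, up to 135 mm high, 73 mm or more from the nest point along x. The lever swings it down 2.4 times as far onto the top of the tube's far end (45 mm beyond the nest point), pressing with about 3 N when latched.
- flat_bar: Copper-coloured flat bar 110 (x) x 45 x 10 mm, 0.38 kg, in the tray's other compartment; to be left there. Origin at the centre of its underside.
- tape_measure: Silver and yellow tape measure with black discs, 75 x 40 x 62 mm, standing on the table between the robot and the work, near the middle; to be left alone. Origin at the centre of its underside.
Not all that is in view belongs to the job. Leave any green look-alike of the tube alone.

How it is judged:
On the way, in this order (a step that is already met when the one before it is completed fails the run):
1. the tube lies down in the nest between the brass pins while the lever is still up (x of tube_mid in the frame of nest between -0.008 and 0.008 m and y of tube_mid in the frame of nest between -0.006 and 0.006 m and z of tube_mid in the frame of nest between -0.005 and 0.005 m and angle between the x axis of tube and the x axis of nest, either way round below 0.12 rad and value of joint lever below 0.15 rad), for 0.2 s.
2. the lever is pushed down past its catch (x of tube_mid in the frame of nest between -0.008 and 0.008 m and y of tube_mid in the frame of nest between -0.006 and 0.006 m and z of tube_mid in the frame of nest between -0.005 and 0.005 m and angle between the x axis of tube and the x axis of nest, either way round below 0.12 rad and value of joint lever above 0.53 rad), for 0.2 s.
At the end, for the whole second after the job is handed in: The tube lies at rest in the nest (its centre within 8 mm lengthwise, 6 mm sideways and 5 mm in height of the nest point, in line with it within 0.12 rad), the lever stays down by its catch (over 0.53 rad) and the rubber pad presses on the tube with more than 1 N (all of step 2 and linear speed of tube below 0.02 m/s and contact force between pad and tube above 1 N); the robot touches nothing.
It fails at once if the flat copper bar is moved more than 30 mm (distance of flat_bar from where it was at the start of the episode above 0.03 m).
It fails at once if the tape measure is moved more than 30 mm (distance of tape_measure from where it was at the start of the episode above 0.03 m).
It also fails if it takes over 54 s, if anything falls off the work surface, if the arm or the gripper's body presses on something with over 40 N, if the wrist force passes 120 N, or if a joint passes its speed limit or range.

ROBOT

A 7-joint arm with a two-finger parallel gripper is mounted at the origin on the work surface. World frame = base frame: x ahead of the robot, y to its left, z up, the work surface at z = 0. Lengths are in m, angles in rad, forces in N, time in s.
With the tool pointing down it reaches from about 0.425 to 0.875 m from the base axis. Payload 4.7 kg.
Tool frame: the origin (TCP) lies on the centre line of the jaws, within the pads' length; the fingertips stand 14 mm ahead of it and the grasp point (between the pads) lies 5 mm behind it; z points along the fingers, y is the line along which they close (so a half turn about z gives the same grasp; the last joint's range is limited). The gripper opens to 87 mm and grips with 3 to 60 N. Pads are 19 mm wide; open, the fingers measure 117 mm over their backs; the gripper's body (75 mm by 190 mm) begins 51 mm behind the grasp point.
Start: joints at [1.163, 0.321, -0.07, 1.45, 0.023, 1.371, -0.057], TCP at [0.266, -0.593, 0.209] pointing down, gripper open.
Joint ranges: [-2.86, 2.86], [-0.3, 2.09], [-1.38, 1.24], [0.06, 2.45], [-1.56, 4.7], [0.09, 2.05], [-2.69, 2.69]. Speed limits (rad/s): [2.57, 2.57, 3.14, 3.14, 3.14, 3.14, 3.14].

INTERFACE

Orientations are given as a rotation vector (axis times angle).
In Python, from bench import ctrl gives the robot as it stands.
- The arm moves only by the tool send_rows, never from a script. Its argument "steps" is a list of rows, each an object of numbers: "tx", "ty", "tz": the shift along the tool's x, y, z in units of 60 mm (1.0 is 60 mm); "turn": the turn about the tool's z in units of 8 degrees (1.0 is 8 degrees); "grip": the opening, from 0 (shut) to 1 (fully open). A call has 1 to 12 rows; each row shifts and turns the commanded pose from where the row before left it, along the tool's axes as they then stand; what a row does not reach is not made up. A row lasts 1/8 s, in which the tool goes at most 62.5 mm and 10.7 degrees, less where a joint would pass 70% of its speed; a pose out of reach is approached as far as the arm can. A call is refused whole if a number of a shift passes 1 or a number of a turn 1, either way. A call with a gripper value outside its range is refused whole. The fingers move at their own pace and stop on an object; "newtons" is the grip in N (left out, the last holds). Time passes only in rows, so rows that do not move let the fingers close. It gives the time, the measured TCP pose, the force, the opening and the grip force at its end, in the units of the state.
- ctrl.get_state(): the state, without advancing time (a new reading comes with each control period).
- ctrl.get_image(name): name is "scene" or "top" or "wrist"; returns a dict with "pixels" (420x560x3 uint8, red, green, blue), "K" (3x3 intrinsics, pixels), "cam_to_world" (4x4, takes a point from camera to world coordinates); the wrist camera has in their place "T_tool_cam" (4x4, takes a point from camera to tool coordinates, whose origin is the TCP and whose axes are the flange's). Camera axes: x right, y down, z forward; pixel columns grow to the right and rows downward; lengths in m; the calibration is good to about 2 mm. A picture is of the moment at which its call begins: read the wrist's pose just before it. There is no depth.
- ctrl.close_job(): hands the job in; it is judged then, once.
The state is a dict: "time": time; "joint_positions": joint angles; "qd": joint speeds; "joint_torque": joint torques, N m; "position": TCP position; "tool_rot": TCP orientation; "ft_force": force on the tool from outside, world axes, zero at the start; "torque": the same for the moment, N m; "grip_width": opening from 0.0 (shut) to 1.0 (fully open); "grip_force": force on a finger pad.
Only numpy, scipy, OpenCV 4.12 (cv2) and the standard library are available. Lean on these libraries where they do the work, as an engineer would, in place of code of your own. Each camera call takes 0.05 s, during which the arm holds its last target. There are 200 camera calls.

## Working session

There is one attempt and no reset: what is moved stays moved. The work goes in short steps, Python scripts to look and compute and a tool call to move; the robot and the scene stay as the last step left them, time stands still between calls to the robot, and variables do not carry over. Pictures are saved under pics/ and viewed, at most 10 in all, crops included, and the job is handed in when it is done.

Besides the shell and the picture viewer there is one more tool, called after "Emit:" in YAML: its name, and indented under it one key for each argument. send_rows: Moves the arm, as the interface text tells. Its arguments: {"type":"object","properties":{"steps":{"type":"array"},"newtons":{"type":"number"}},"required":["steps"]}

```bash
ls; mkdir -p pics
python3 - <<'E'
from bench import ctrl
import cv2,numpy as np
s=ctrl.get_state();print(s)
for n in ("top","scene"):
    im=ctrl.get_image(n);cv2.imwrite(f"pics/{n}0.png",im["pixels"][...,::-1])
    np.savez(f"{n}0.npz",**im);print(n,im["K"].round(1).tolist(),im["cam_to_world"].round(3).tolist())
E
```

```text
pics
{'time': 0.0, 'joint_positions': array([ 1.16312142,  0.32182378, -0.07007365,  1.45168025,  0.02259196,
        1.37076378, -0.05689538]), 'qd': array([-2.62689632e-03,  2.78002016e-04, -1.71939304e-03,  2.60364722e-04,
       -3.34427299e-04,  2.37300670e-04, -3.60597681e-05]), 'joint_torque': array([-4.88238254e-05, -4.91290891e+01, -4.04072385e-01, -3.12536001e+01,
       -6.38788892e-02,  4.36902547e-02,  1.64138864e-04]), 'position': array([ 0.2658138 , -0.59253846,  0.20805829]), 'tool_rot': array([-3.07020006e+00, -6.57276155e-01,  7.61877137e-04]), 'ft_force': array([ 0.09346705,  0.32517805, -0.05304885]), 'torque': array([0.0497841 , 0.01086683, 0.00075865]), 'grip_force': 0.0, 'grip_width': 0.996837520907576}
top [[400.2, 0.0, 282.5], [0.0, 400.2, 209.5], [0.0, 0.0, 1.0]] [[0.014, -0.996, 0.093, 0.463], [-1.0, -0.017, -0.027, -0.045], [0.028, -0.093, -0.995, 0.891], [0.0, 0.0, 0.0, 1.0]]
scene [[477.3, 0.0, 285.1], [0.0, 477.3, 204.5], [0.0, 0.0, 1.0]] [[-0.064, 0.715, -0.696, 1.236], [0.998, 0.047, -0.044, -0.035], [0.001, -0.697, -0.717, 0.803], [0.0, 0.0, 0.0, 1.0]]
```

View pics/top0.png

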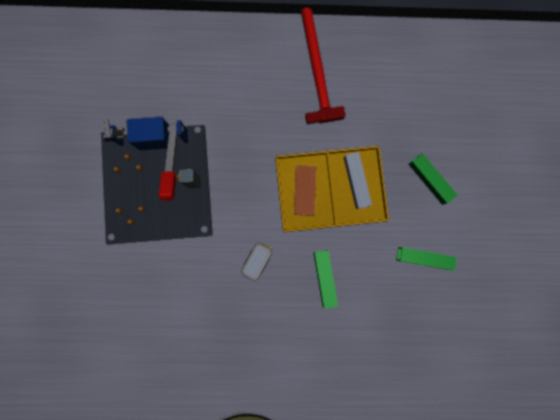

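View pics/scene0.png

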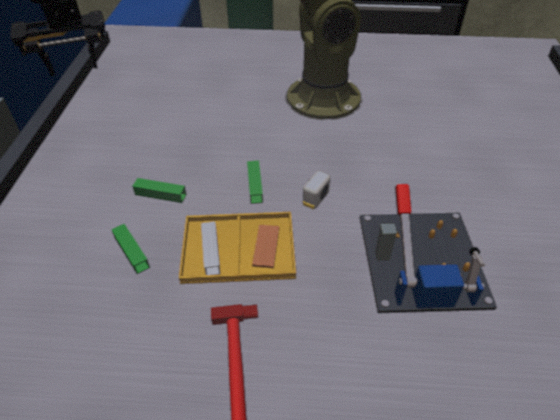

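The top view shows the fixture at left (plate corners about (102,127), (206,125), (212,235), (107,243)), with six orange pins around (128,190) and the red handle at (167,185). The tray is at (330,190).

Could be taken for the tube:
- Bright grey bar in the tray at (358,180).
- Green bars at (433,178), (426,259) and (326,279).
- Copper bar at (305,190).
- Silver tape measure at (257,261).

I choose (358,180): bright aluminium, in a tray compartment, and in the scene view at (210,248) its end looks hollow.

```bash
cat > h.py <<'E'
import cv2,numpy as np
from scipy.spatial.transform import Rotation as R
def cast(px,K,T,z):
    px=np.atleast_2d(px).astype(float)
    d=np.c_[px,np.ones(len(px))]@np.linalg.inv(K).T@T[:3,:3].T
    o=T[:3,3];return (o+d*((z-o[2])/d[:,2])[:,None])[:,:2]
def blobs(m,amin=4):
    n,l,s,c=cv2.connectedComponentsWithStats(m.astype(np.uint8))
    return [(c[i],s[i,4],l==i) for i in range(1,n) if s[i,4]>=amin]
def fit2(src,dst): # rigid 2D
    a,b=src.mean(0),dst.mean(0);s=src-a;d=dst-b
    th=np.arctan2((s[:,0]*d[:,1]-s[:,1]*d[:,0]).sum(),(s*d).sum())
    M=np.array([[np.cos(th),-np.sin(th)],[np.sin(th),np.cos(th)]]);t=b-M@a
    return th,t,np.linalg.norm(src@M.T+t-dst,axis=1)
PINS=np.array([[35,31],[35,79],[-55,31],[-55,79],[61,55],[-81,55]])/1000
def state_T(s):
    T=np.eye(4);T[:3,:3]=R.from_rotvec(s["tool_rot"]).as_matrix();T[:3,3]=s["position"];return T
E
python3 - <<'E'
from h import *
d=np.load("top0.npz");im,K,T=d["pixels"],d["K"],d["cam_to_world"]
hsv=cv2.cvtColor(im,cv2.COLOR_RGB2HSV)
m=cv2.inRange(hsv,(5,120,60),(25,255,255));r=np.zeros_like(m);r[140:235,105:150]=1
b=blobs((m>0)&(r>0),3);px=np.array([c for c,_,_ in b]);print(px.round(1).tolist())
w=cast(px,K,T,0.027);print(w.round(4).tolist())
from itertools import permutations
if len(px)==6:
    best=min(permutations(range(6)),key=lambda p:fit2(PINS,w[list(p)])[2].sum()+100*(abs(fit2(PINS,w[list(p)])[0])>.5))
    th,t,res=fit2(PINS,w[list(best)]);print("fixture",th,t,res.round(4))
    c=np.array([[np.cos(th),-np.sin(th)],[np.sin(th),np.cos(th)]]);print("nest",c@[-.01,.055]+t)
g=(hsv[...,1]<60)&(hsv[...,2]>110);r[:]=0;r[145:225,335:382]=1
for c,a,l in blobs(g&(r>0),100):
    pts=np.argwhere(l)[:,::-1].astype(np.float32);rr=cv2.minAreaRect(pts);bx=cast(cv2.boxPoints(rr),K,T,.035)
    print("tube",c,a,rr,bx.round(4).tolist(),bx.mean(0))
y=cv2.inRange(hsv,(15,120,60),(35,255,255));r[:]=0;r[130:245,260:400]=1
pts=np.argwhere((y>0)&(r>0))[:,::-1].astype(np.float32);bx=cast(cv2.boxPoints(cv2.minAreaRect(pts)),K,T,.022);print("tray",bx.round(4).tolist())
crop=np.hstack([cv2.resize(im[145:230,270:390],None,fx=4,fy=4,interpolation=2)[...,::-1],cv2.resize(im[115:250,98:218],None,fx=2.5,fy=2.518,interpolation=2)[...,::-1]]);cv2.imwrite("pics/c1.png",crop);print(crop.shape)
E
```

```text
[[126.4, 156.0], [138.0, 167.1], [115.9, 168.6], [140.2, 208.2], [118.0, 210.0], [129.6, 221.2]]
[[0.6551, 0.2727], [0.6311, 0.2464], [0.627, 0.2938], [0.5416, 0.2375], [0.5371, 0.2846], [0.5134, 0.2588]]
fixture 0.0984701709694529 [0.59957372 0.21188936] [0.0003 0.0004 0.0002 0.0005 0.0003 0.0002]
nest [0.58421506 0.26563982]
tube [358.46089385 179.71089385] 716 ((358.5101623535156, 179.75616455078125), (55.006446838378906, 13.10634994506836), 76.4295654296875) [[0.6662, -0.2045], [0.6736, -0.2325], [0.5563, -0.2602], [0.5492, -0.2324]] [ 0.61133966 -0.2323809 ]
tray [[0.6638, -0.0496], [0.6941, -0.2849], [0.5242, -0.3013], [0.4962, -0.0697]]
(340, 780, 3)
```

View pics/c1.png

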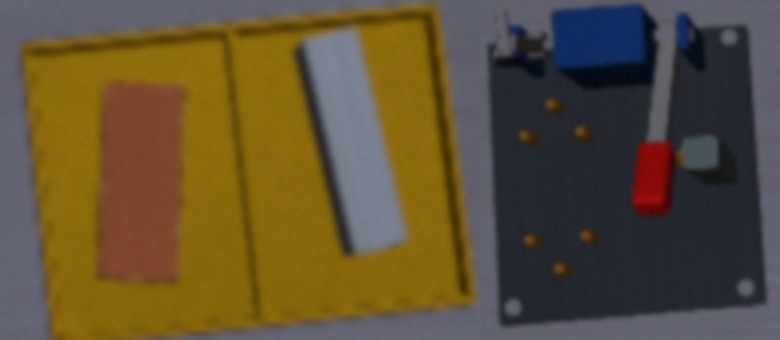

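The crop confirms it: a bright aluminium bar alone in the right compartment, with the copper bar in the left one. The fixture yaw is 0.098 and the tube yaw is about 0.23. Next I move above the tube.

Emit:
send_rows:
  steps:
    - {"turn": 0.68}
    - {"turn": 0.68}
    - {"tx": 0.7,"ty": -0.45}
    - {"tx": 0.7,"ty": -0.45}
    - {"tx": 0.7,"ty": -0.45}
    - {"tx": 0.7,"ty": -0.45}
    - {"tx": 0.7,"ty": -0.45}
    - {"tx": 0.7,"ty": -0.45}
    - {"tx": 0.7,"ty": -0.45}
    - {"tx": 0.7,"ty": -0.45}
    - {"tx": 0.7,"ty": -0.45}
    - {"tx": 0.68,"ty": -0.48,"grip": 0.65}

```text
validation failed for argument at $.st...
```

Emit:
send_rows:
  steps:
    - {}
    - {}

```text
validation failed for argument at $.st...
```

Run:
```python
from h import *
from bench import ctrl
s=ctrl.get_state();im=ctrl.get_image("wrist");T=state_T(s)@im["T_tool_cam"];K=im["K"]
print(s["position"],s["tool_rot"],s["grip_width"]);print(T.round(3).tolist())
p=im["pixels"];cv2.imwrite("pics/w1.png",p[...,::-1]);np.savez("w1.npz",p=p,K=K,T=T)
hsv=cv2.cvtColor(p,cv2.COLOR_RGB2HSV)
for c,a,l in blobs((hsv[...,1]<60)&(hsv[...,2]>110),1500):
    pts=np.argwhere(l)[:,::-1].astype(np.float32);rr=cv2.minAreaRect(pts);bx=cast(cv2.boxPoints(rr),K,T,.035)
    print(c.round(),a,rr,bx.round(4).tolist(),bx.mean(0))
```

```text
[ 0.26586595 -0.59257605  0.2081889 ] [-3.07039084e+00 -6.57376078e-01  6.82746740e-04] 1.0006059583887823
[[0.409, -0.871, -0.271, 0.34], [-0.913, -0.391, -0.119, -0.558], [-0.002, 0.296, -0.955, 0.385], [0.0, 0.0, 0.0, 1.0]]
[235. 135.] 132820 ((272.0, 152.0), (304.0, 544.0), 90.0) [[0.3161, -0.3111], [0.5041, -0.7312], [0.2637, -0.9076], [0.0224, -0.371]] [ 0.27658085 -0.58021959]
[231. 363.] 8303 ((237.5, 365.0), (52.0, 211.0), 90.0) [[0.0384, -0.515], [0.1352, -0.7301], [0.0714, -0.7629], [-0.0305, -0.5367]] [ 0.05364703 -0.63618345]
```

View pics/w1.png

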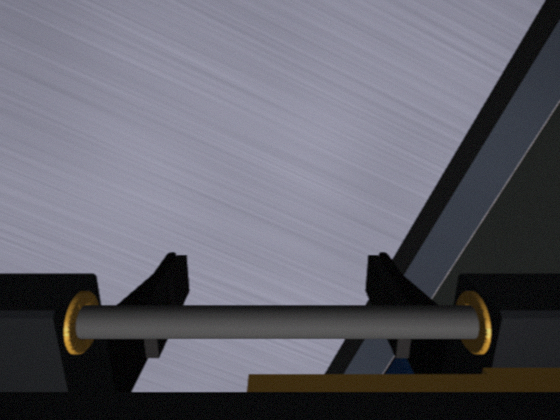

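The move was refused by validation, so the arm is still at the start; this view shows only the table with the fingers at (180,270) and (375,270). I'll retry with every key in each row.

Emit:
send_rows:
  steps:
    - {"tx": 0,"ty": 0,"tz": 0,"turn": 0.68,"grip": 0.65}

```text
time: 0.28
position: [0.2659, -0.5928, 0.2086]
tool_rot: [-3.099, -0.507, 0.0]
ft_force: [-0.1, -0.5, -0.0]
grip_width: 0.949
grip_force: 0.0
```

Emit:
send_rows:
  steps:
    - {"tx": 0,"ty": 0,"tz": 0,"turn": 0.68,"grip": 0.65}
    - {"tx": 0.7,"ty": -0.45,"tz": 0,"turn": 0,"grip": 0.65}
    - {"tx": 0.7,"ty": -0.45,"tz": 0,"turn": 0,"grip": 0.65}
    - {"tx": 0.7,"ty": -0.45,"tz": 0,"turn": 0,"grip": 0.65}
    - {"tx": 0.7,"ty": -0.45,"tz": 0,"turn": 0,"grip": 0.65}
    - {"tx": 0.7,"ty": -0.45,"tz": 0,"turn": 0,"grip": 0.65}
    - {"tx": 0.7,"ty": -0.45,"tz": 0,"turn": 0,"grip": 0.65}
    - {"tx": 0.7,"ty": -0.45,"tz": 0,"turn": 0,"grip": 0.65}
    - {"tx": 0.7,"ty": -0.45,"tz": 0,"turn": 0,"grip": 0.65}
    - {"tx": 0.7,"ty": -0.45,"tz": 0,"turn": 0,"grip": 0.65}
    - {"tx": 0.6,"ty": -0.48,"tz": 0,"turn": 0,"grip": 0.65}
    - {"tx": 0,"ty": 0,"tz": 0,"turn": 0,"grip": 0.65}

```text
time: 1.78
position: [0.609, -0.2273, 0.2085]
tool_rot: [-3.116, -0.376, -0.001]
ft_force: [-0.3, -0.3, -0.5]
grip_width: 0.648
grip_force: 0.0
```

Run:
```python
from h import *
from bench import ctrl
s=ctrl.get_state();im=ctrl.get_image("wrist");T=state_T(s)@im["T_tool_cam"];K=im["K"]
print(s["position"],s["tool_rot"],s["grip_width"]);print(T.round(3).tolist())
p=im["pixels"];cv2.imwrite("pics/w2.png",p[...,::-1]);np.savez("w2.npz",p=p,K=K,T=T)
hsv=cv2.cvtColor(p,cv2.COLOR_RGB2HSV)
for c,a,l in blobs((hsv[...,1]<60)&(hsv[...,2]>110),1500):
    pts=np.argwhere(l)[:,::-1].astype(np.float32);rr=cv2.minAreaRect(pts);bx=cast(cv2.boxPoints(rr),K,T,.035)
    print(c.round(),a,rr,bx.round(4).tolist(),bx.mean(0))
```

```text
[ 0.60896951 -0.227281    0.20854952] [-3.11556682e+00 -3.76233564e-01 -1.40513749e-03] 0.6477587123746228
[[0.238, -0.928, -0.287, 0.688], [-0.971, -0.228, -0.066, -0.207], [-0.004, 0.294, -0.956, 0.385], [0.0, 0.0, 0.0, 1.0]]
[293. 129.] 112966 ((279.5, 152.0), (304.0, 559.0), 90.0) [[0.7092, 0.0415], [0.8213, -0.4187], [0.5539, -0.5518], [0.4088, 0.0354]] [ 0.62329544 -0.22340602]
[285. 179.] 3699 ((285.0, 179.5), (121.0, 32.0), 90.0) [[0.668, -0.2032], [0.675, -0.232], [0.5589, -0.2628], [0.5511, -0.231]] [ 0.61327785 -0.23227122]
[275. 357.] 5131 ((284.0, 356.0), (172.0, 34.0), -0.0) [[0.3712, -0.1895], [0.4166, -0.1814], [0.4628, -0.3679], [0.419, -0.3822]] [ 0.41739511 -0.28022251]
```

View pics/w2.png

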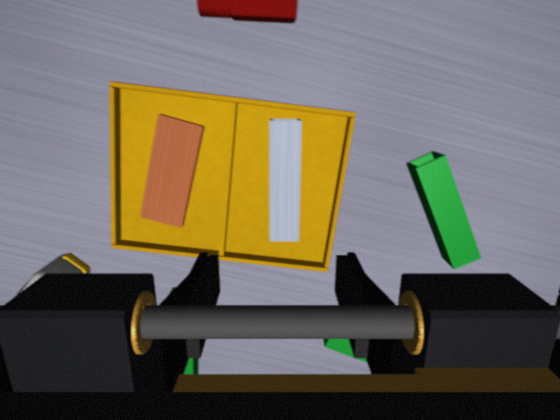

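The wrist view shows the tube aligned between the fingers at (285,180), with the hollow green look-alike at (443,210) well away. I'll descend, grip and lift.

Emit:
send_rows:
  newtons: 25
  steps:
    - {"tx": 0.03,"ty": 0.09,"tz": 0,"turn": 0,"grip": 0.65}
    - {"tx": 0,"ty": 0,"tz": 0.7,"turn": 0,"grip": 0.65}
    - {"tx": 0,"ty": 0,"tz": 0.7,"turn": 0,"grip": 0.65}
    - {"tx": 0,"ty": 0,"tz": 0.6,"turn": 0,"grip": 0.65}
    - {"tx": 0,"ty": 0,"tz": 0.5,"turn": 0,"grip": 0.65}
    - {"tx": 0,"ty": 0,"tz": 0.35,"turn": 0,"grip": 0.65}
    - {"tx": 0,"ty": 0,"tz": 0.23,"turn": 0,"grip": 0.65}
    - {"tx": 0,"ty": 0,"tz": 0,"turn": 0,"grip": 0.65}
    - {"tx": 0,"ty": 0,"tz": 0,"turn": 0,"grip": 0.2}
    - {"tx": 0,"ty": 0,"tz": 0,"turn": 0,"grip": 0.2}
    - {"tx": 0,"ty": 0,"tz": 0,"turn": 0,"grip": 0.2}
    - {"tx": 0,"ty": 0,"tz": 0,"turn": 0,"grip": 0.2}

```text
time: 3.32
position: [0.6097, -0.2383, 0.0247]
tool_rot: [3.12, 0.364, 0.001]
ft_force: [0.1, 0.2, -0.9]
grip_width: 0.282
grip_force: 0.0
```

Emit:
send_rows:
  steps:
    - {"tx": 0,"ty": 0,"tz": 0,"turn": 0,"grip": 0.2}

```text
time: 3.45
position: [0.6096, -0.2383, 0.0245]
tool_rot: [3.12, 0.364, 0.0]
ft_force: [0.1, 0.8, -0.1]
grip_width: 0.228
grip_force: 0.0
```

Run:
```python
from h import *
from bench import ctrl
p=[ctrl.get_image(n)["pixels"] for n in ("top","scene","wrist")]
cv2.imwrite("pics/g1.png",np.vstack([np.hstack([cv2.resize(p[0][120:260,260:420],(400,300)),cv2.resize(p[1][180:330,130:330],(400,300))]),cv2.resize(p[2][100:415],(800,300))])[...,::-1])
```

```text
(no output)
```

View pics/g1.png

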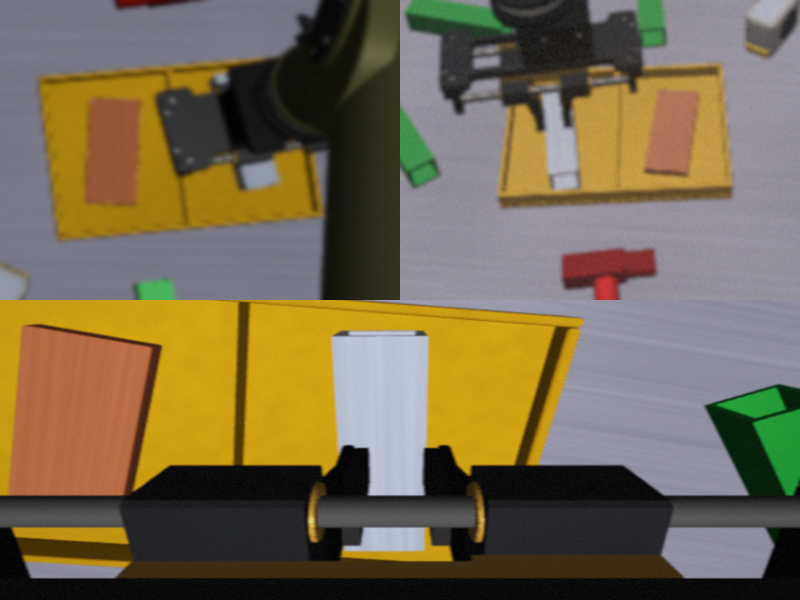

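The fingers read 0.228 open with no grip force, yet a 30 mm tube should stop them at about 0.34. In the view the fingertips overlap the tube, so I'm checking their true height before going on.

Run:
```python
from h import *
from bench import ctrl
s=ctrl.get_state();I={n:ctrl.get_image(n) for n in ("scene","wrist")}
S=state_T(s);print(s["position"],s["grip_width"],s["grip_force"],s["ft_force"])
def proj(P,K,T):
    q=np.linalg.inv(T)@np.r_[P,1];return (K@q[:3]/q[2])[:2].round(1)
TW=S@I["wrist"]["T_tool_cam"];TS=I["scene"]["cam_to_world"]
g=s["grip_width"]*.087/2
for y in(-g,g):
  for z in(.014,-.03):
    P=(S@[0,y,z,1])[:3];print("tip",y,z,proj(P,I["wrist"]["K"],TW),proj(P,I["scene"]["K"],TS))
a=.24;u=np.array([np.cos(a),np.sin(a)]);v=np.array([-u[1],u[0]])
for i in(-1,1):
  for j in(-1,1):
    P=np.r_[np.array([.612,-.232])+i*.06*u+j*.015*v,.035];print("tube corner",i,j,proj(P,I["wrist"]["K"],TW),proj(P,I["scene"]["K"],TS))
a=I["wrist"]["pixels"][110:410,120:420];b=cv2.resize(I["scene"]["pixels"][180:280,150:250],(600,600),interpolation=2)[:,100:500]
cv2.imwrite("pics/g2.png",np.hstack([cv2.resize(a,(400,400),interpolation=2),b[100:500]])[...,::-1])
```

```text
[ 0.6094979  -0.23821965  0.0243201 ] 0.20734319709218582 0.0 [-0.51278811  0.45169764  0.60240455]
tip -0.009019429073510082 0.014 [263.1 249.9] [212.1 248.8]
tip -0.009019429073510082 -0.03 [259.5 288.9] [209.8 235.4]
tip 0.009019429073510082 0.014 [295.3 249.9] [203.5 249.9]
tip 0.009019429073510082 -0.03 [299.9 288.9] [200.9 236.5]
tube corner -1 -1 [297.8 363.5] [200.4 222.8]
tube corner -1 1 [242.4 363.8] [214.3 221. ]
tube corner 1 -1 [300.  139.1] [203.6 267. ]
tube corner 1 1 [232.6 139.7] [218.7 264.9]
```

View pics/g2.png

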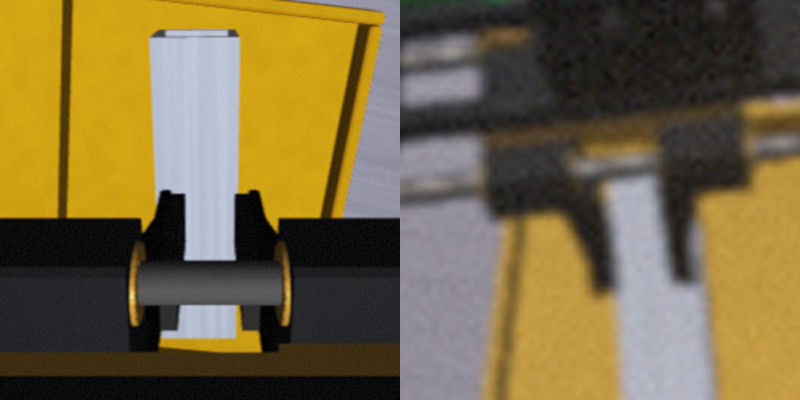

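The tips show about 2.07 px/mm in the wrist view. That puts them roughly 30 mm higher than the stated 14 mm ahead of the TCP, so they are hovering just above the tube. The scene view agrees, with the tips 5 px above where I predicted. So I'll reopen, centre, and descend in small steps while watching the force.

Emit:
send_rows:
  steps:
    - {"tx": 0.06,"ty": -0.09,"tz": 0,"turn": 0,"grip": 0.65}
    - {"tx": 0,"ty": 0,"tz": 0,"turn": 0,"grip": 0.65}
    - {"tx": 0,"ty": 0,"tz": 0,"turn": 0,"grip": 0.65}
    - {"tx": 0,"ty": 0,"tz": 0,"turn": 0,"grip": 0.65}
    - {"tx": 0,"ty": 0,"tz": 0,"turn": 0,"grip": 0.65}
    - {"tx": 0,"ty": 0,"tz": 0,"turn": 0,"grip": 0.65}
    - {"tx": 0,"ty": 0,"tz": 0.1,"turn": 0,"grip": 0.65}
    - {"tx": 0,"ty": 0,"tz": 0.1,"turn": 0,"grip": 0.65}
    - {"tx": 0,"ty": 0,"tz": 0,"turn": 0,"grip": 0.65}

```text
time: 4.82
position: [0.6111, -0.2319, 0.0113]
tool_rot: [-3.12, -0.364, 0.003]
ft_force: [-0.3, -0.4, -0.3]
grip_width: 0.649
grip_force: 0.0
```

Emit:
send_rows:
  steps:
    - {"tx": 0,"ty": 0,"tz": 0.1,"turn": 0,"grip": 0.65}
    - {"tx": 0,"ty": 0,"tz": 0.08,"turn": 0,"grip": 0.65}
    - {"tx": 0,"ty": 0,"tz": 0,"turn": 0,"grip": 0.65}

```text
time: 5.2
position: [0.6113, -0.232, 0.0008]
tool_rot: [-3.12, -0.363, 0.002]
ft_force: [-0.2, 0.3, -0.3]
grip_width: 0.652
grip_force: 0.0
```

There is no contact with the TCP at z = 0.001, where the stated tips would be below the tray floor. That confirms the offset. I'll close now.

Emit:
send_rows:
  newtons: 25
  steps:
    - {"tx": 0,"ty": 0,"tz": 0.05,"turn": 0,"grip": 0.2}
    - {"tx": 0,"ty": 0,"tz": 0,"turn": 0,"grip": 0.2}
    - {"tx": 0,"ty": 0,"tz": 0,"turn": 0,"grip": 0.2}
    - {"tx": 0,"ty": 0,"tz": 0,"turn": 0,"grip": 0.2}
    - {"tx": 0,"ty": 0,"tz": 0,"turn": 0,"grip": 0.2}
    - {"tx": 0,"ty": 0,"tz": 0,"turn": 0,"grip": 0.2}

```text
time: 5.95
position: [0.6119, -0.2323, -0.0013]
tool_rot: [3.12, 0.363, 0.0]
ft_force: [0.5, -0.7, 1.0]
grip_width: 0.345
grip_force: 25.0
```

Gripped: 0.345 is 30 mm, at 25 N. I'll lift, turn to the fixture yaw and carry it toward the nest, stopping short for a look.

Emit:
send_rows:
  steps:
    - {"tx": 0,"ty": 0,"tz": -0.3,"turn": 0,"grip": 0.2}
    - {"tx": 0,"ty": 0,"tz": -0.7,"turn": 0,"grip": 0.2}
    - {"tx": 0,"ty": 0,"tz": -0.8,"turn": 0,"grip": 0.2}
    - {"tx": 0,"ty": 0,"tz": -0.8,"turn": 0,"grip": 0.2}
    - {"tx": 0,"ty": 0,"tz": -0.7,"turn": 0.5,"grip": 0.2}
    - {"tx": 0,"ty": 0,"tz": -0.4,"turn": 0.45,"grip": 0.2}
    - {"tx": 0,"ty": -0.4,"tz": 0,"turn": 0,"grip": 0.2}
    - {"tx": 0,"ty": -0.7,"tz": 0,"turn": 0,"grip": 0.2}
    - {"tx": 0,"ty": -0.8,"tz": 0,"turn": 0,"grip": 0.2}
    - {"tx": 0.1,"ty": -0.8,"tz": 0,"turn": 0,"grip": 0.2}
    - {"tx": 0.1,"ty": -0.8,"tz": 0,"turn": 0,"grip": 0.2}
    - {"tx": 0.1,"ty": -0.8,"tz": 0,"turn": 0,"grip": 0.2}

```text
time: 7.45
position: [0.6023, 0.0296, 0.2195]
tool_rot: [-3.137, -0.16, 0.004]
ft_force: [1.5, 0.1, -2.9]
grip_width: 0.344
grip_force: 25.0
```

Emit:
send_rows:
  steps:
    - {"tx": 0.05,"ty": -0.8,"tz": 0,"turn": 0,"grip": 0.2}
    - {"tx": 0,"ty": -0.8,"tz": 0,"turn": 0,"grip": 0.2}
    - {"tx": 0,"ty": -0.5,"tz": 0,"turn": 0,"grip": 0.2}
    - {"tx": 0,"ty": -0.2,"tz": 0,"turn": 0,"grip": 0.2}
    - {"tx": 0,"ty": 0,"tz": 0,"turn": 0,"grip": 0.2}
    - {"tx": 0,"ty": 0,"tz": 0,"turn": 0,"grip": 0.2}
    - {"tx": 0,"ty": 0,"tz": 0,"turn": 0,"grip": 0.2}

```text
time: 8.32
position: [0.5939, 0.162, 0.2204]
tool_rot: [3.137, 0.152, -0.0]
ft_force: [0.3, 0.6, -2.4]
grip_width: 0.339
grip_force: 25.0
```

```bash
cat > look.py <<'E'
from h import *
from bench import ctrl
import sys
from itertools import permutations
def look(tag):
    s=ctrl.get_state();im=ctrl.get_image("wrist");S=state_T(s);T=S@im["T_tool_cam"];K=im["K"];p=im["pixels"]
    cv2.imwrite(f"pics/{tag}.png",p[...,::-1]);np.savez(f"{tag}.npz",p=p,K=K,T=T,S=S,C=im["T_tool_cam"])
    print(s["time"],s["position"].round(4),s["tool_rot"].round(4),s["grip_width"].round(3),s["grip_force"],"yaw",np.arctan2(S[1,0],S[0,0]))
    hsv=cv2.cvtColor(p,cv2.COLOR_RGB2HSV)
    th=.0985;M=np.array([[np.cos(th),-np.sin(th)],[np.sin(th),np.cos(th)]]);pred=PINS@M.T+[.5996,.2119]
    for c,a,l in blobs(cv2.inRange(hsv,(5,110,60),(25,255,255))>0,15):
        w=cast(c,K,T,.027)[0];i=np.argmin(np.linalg.norm(pred-w,axis=1));print("orange",c.round(1),a,w.round(4),"pin",i,(w-pred[i]).round(4))
    return p,K,T,S,im["T_tool_cam"]
E
python3 -c "
from look import *
look('n1')"
```

```text
Traceback (most recent call last):
  File "look.py", line 8, in look
    print(s["time"],s["position"].round(4),s["tool_rot"].round(4),s["grip_width"].round(3),s["grip_force"],"yaw",np.arctan2(S[1,0],S[0,0]))
                                                                  ^^^^^^^^^^^^^^^^^^^^^
AttributeError: 'float' object has no attribute 'round'
```

View pics/n1.png

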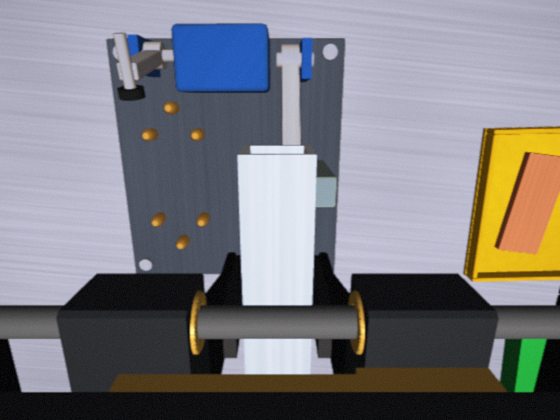

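Wrist view: all six pins are visible at (171,108), (149,134), (197,134), (158,220), (202,220) and (182,242). The held tube runs from row 154 (far end) to about row 375. I'll use these to get the nest and the tube in the hand.

```bash
sed -i 's/s\["grip_width"\].round(3)/s["grip_width"]/' look.py
python3 - <<'E'
from look import *
d=np.load("n1.npz");p,K,T,S,C=[d[k] for k in("p","K","T","S","C")]
print("pos",S[:3,3].round(4),"yaw",np.arctan2(S[1,0],S[0,0]))
hsv=cv2.cvtColor(p,cv2.COLOR_RGB2HSV);m=cv2.inRange(hsv,(5,110,60),(25,255,255));m[:,:130]=0;m[:,225:]=0;m[255:]=0;m[:95]=0
b=blobs(m>0,15);px=np.array([c for c,_,_ in b]);print(px.round(1).tolist())
for z in (.022,.027):
    w=cast(px,K,T,z)
    best=min(permutations(range(6)),key=lambda q:fit2(PINS,w[list(q)])[2].sum()+100*(abs(fit2(PINS,w[list(q)])[0])>.5))
    th,t,res=fit2(PINS,w[list(best)]);M=np.array([[np.cos(th),-np.sin(th)],[np.sin(th),np.cos(th)]])
    n=M@[-.01,.055]+t;print(z,"yaw",th,"nest",n.round(4),res.round(4),"shift in tool",(S[:2,:2].T@(n-S[:2,3])).round(4))
col=p[:,277].astype(int).sum(1);print("rows far",[(r,col[r]) for r in range(142,162)]);print("near",[(r,col[r]) for r in range(360,392,2)])
for r in (200,240):
    g=p[r].astype(int).sum(1);print("row",r,np.where(g>420)[0][[0,-1]] if 0 else [c for c in range(225,330) if abs(g[c+1]-g[c-1])>120])
for px1 in((277,154),(277,374),(238,160),(316,160)): print(px1,cast(px1,K,C,-.0363).round(4))
E
```

```text
pos [0.5939 0.162  0.2204] yaw 0.09654649580124046
[[170.9, 107.4], [149.3, 134.4], [197.0, 134.3], [157.9, 219.3], [202.7, 219.1], [182.1, 241.6]]
0.022 yaw 0.09803445590809634 nest [0.5852 0.267 ] [0.0002 0.0001 0.0002 0.0001 0.0002 0.0002] shift in tool [ 0.0015 -0.1053]
0.027 yaw 0.09803445590809695 nest [0.5864 0.2657] [0.0008 0.0008 0.0008 0.0007 0.0011 0.0011] shift in tool [ 0.0026 -0.1039]
rows far [(142, np.int64(257)), (143, np.int64(250)), (144, np.int64(255)), (145, np.int64(420)), (146, np.int64(685)), (147, np.int64(712)), (148, np.int64(705)), (149, np.int64(707)), (150, np.int64(705)), (151, np.int64(709)), (152, np.int64(700)), (153, np.int64(613)), (154, np.int64(530)), (155, np.int64(682)), (156, np.int64(713)), (157, np.int64(709)), (158, np.int64(705)), (159, np.int64(708)), (160, np.int64(707)), (161, np.int64(708))]
near [(360, np.int64(688)), (362, np.int64(688)), (364, np.int64(688)), (366, np.int64(690)), (368, np.int64(690)), (370, np.int64(684)), (372, np.int64(695)), (374, np.int64(413)), (376, np.int64(161)), (378, np.int64(161)), (380, np.int64(166)), (382, np.int64(164)), (384, np.int64(168)), (386, np.int64(156)), (388, np.int64(159)), (390, np.int64(172))]
row 200 [237, 238, 239, 315, 316]
row 240 [239, 240, 313, 314, 315]
(277, 154) [[ 0.0609 -0.0011]]
(277, 374) [[-0.0408 -0.0012]]
(238, 160) [[ 0.0587 -0.0161]]
(316, 160) [[0.0586 0.0138]]
```

The top and wrist views agree: shift about -104 mm in tool y and 0.5 mm in x, with the tube centred in the grip within 1 mm. I'll move over the nest and descend part way.

Emit:
send_rows:
  steps:
    - {"tx": 0.01,"ty": -0.5,"tz": 0,"turn": -0.01,"grip": 0.2}
    - {"tx": 0,"ty": -0.6,"tz": 0,"turn": 0,"grip": 0.2}
    - {"tx": 0,"ty": -0.43,"tz": 0,"turn": 0,"grip": 0.2}
    - {"tx": 0,"ty": -0.2,"tz": 0,"turn": 0,"grip": 0.2}
    - {"tx": 0,"ty": 0,"tz": 0,"turn": 0,"grip": 0.2}
    - {"tx": 0,"ty": 0,"tz": 0.5,"turn": 0,"grip": 0.2}
    - {"tx": 0,"ty": 0,"tz": 0.6,"turn": 0,"grip": 0.2}
    - {"tx": 0,"ty": 0,"tz": 0.6,"turn": 0,"grip": 0.2}
    - {"tx": 0,"ty": 0,"tz": 0.6,"turn": 0,"grip": 0.2}
    - {"tx": 0,"ty": 0,"tz": 0.4,"turn": 0,"grip": 0.2}
    - {"tx": 0,"ty": 0,"tz": 0,"turn": 0,"grip": 0.2}
    - {"tx": 0,"ty": 0,"tz": 0,"turn": 0,"grip": 0.2}

```text
time: 9.88
position: [0.585, 0.2666, 0.0598]
tool_rot: [-3.138, -0.156, -0.003]
ft_force: [0.8, 0.0, -2.4]
grip_width: 0.341
grip_force: 25.0
```

```bash
python3 -c "
from look import *
look('n2')"
```

```text
9.875 [0.585  0.2666 0.0598] [-3.1377e+00 -1.5560e-01 -3.0000e-03] 0.34076314897489657 24.99665157403797 yaw 0.09912145836245122
orange [278.4 117.9] 329 [0.6554 0.274 ] pin 4 [0.0005 0.0013]
orange [232.6 163.2] 164 [0.6277 0.2976] pin 1 [0.0011 0.0036]
orange [322.4 163.3] 240 [0.6328 0.2464] pin 0 [0.0014 0.0002]
orange [541.6 271.7] 1089 [0.5785 0.1002] pin 2 [ 0.0366 -0.1372]
orange [195.9 322.6] 590 [0.5201 0.315 ] pin 3 [-0.017   0.0299]
orange [358.4 323.1] 597 [0.5303 0.2086] pin 2 [-0.0116 -0.0288]
orange [318.6 381.4] 7633 [0.4812 0.2285] pin 5 [-0.0324 -0.0302]
```

The pins sit symmetrically about the tube (columns 232.6 and 322.4, end pin at 278.4). I'll lower it.

Emit:
send_rows:
  steps:
    - {"tx": 0,"ty": 0,"tz": 0.2,"turn": 0,"grip": 0.2}
    - {"tx": 0,"ty": 0,"tz": 0.2,"turn": 0,"grip": 0.2}
    - {"tx": 0,"ty": 0,"tz": 0.15,"turn": 0,"grip": 0.2}
    - {"tx": 0,"ty": 0,"tz": 0.1,"turn": 0,"grip": 0.2}
    - {"tx": 0,"ty": 0,"tz": 0.1,"turn": 0,"grip": 0.2}
    - {"tx": 0,"ty": 0,"tz": 0.08,"turn": 0,"grip": 0.2}
    - {"tx": 0,"ty": 0,"tz": 0.05,"turn": 0,"grip": 0.2}
    - {"tx": 0,"ty": 0,"tz": 0,"turn": 0,"grip": 0.2}

```text
time: 10.92
position: [0.5839, 0.2675, 0.0059]
tool_rot: [-3.138, -0.158, -0.001]
ft_force: [-0.2, 0.2, -2.7]
grip_width: 0.34
grip_force: 25.0
```

Emit:
send_rows:
  steps:
    - {"tx": 0,"ty": 0,"tz": 0.03,"turn": 0,"grip": 0.2}
    - {"tx": 0,"ty": 0,"tz": 0,"turn": 0,"grip": 0.2}

```text
time: 11.18
position: [0.584, 0.2675, 0.0057]
tool_rot: [3.137, 0.158, 0.001]
ft_force: [-3.3, -2.1, 6.2]
grip_width: 0.343
grip_force: 25.0
```

Contact with the plate (upward force of about 8 N at z = 0.0057, as computed). I'll release, lift, and look.

Emit:
send_rows:
  steps:
    - {"tx": 0,"ty": 0,"tz": -0.03,"turn": 0,"grip": 0.2}
    - {"tx": 0,"ty": 0,"tz": 0,"turn": 0,"grip": 0.6}
    - {"tx": 0,"ty": 0,"tz": 0,"turn": 0,"grip": 0.6}
    - {"tx": 0,"ty": 0,"tz": 0,"turn": 0,"grip": 0.6}
    - {"tx": 0,"ty": 0,"tz": 0,"turn": 0,"grip": 0.6}
    - {"tx": 0,"ty": 0,"tz": -0.3,"turn": 0,"grip": 0.6}
    - {"tx": 0,"ty": 0,"tz": -0.6,"turn": 0,"grip": 0.6}
    - {"tx": 0,"ty": 0,"tz": -0.8,"turn": 0,"grip": 0.6}
    - {"tx": 0,"ty": 0,"tz": -0.8,"turn": 0,"grip": 0.6}
    - {"tx": 0,"ty": 0,"tz": -0.8,"turn": 0,"grip": 0.6}
    - {"tx": 0,"ty": 0,"tz": -0.5,"turn": 0,"grip": 0.6}
    - {"tx": 0,"ty": 0,"tz": 0,"turn": 0,"grip": 0.6}

```text
time: 12.68
position: [0.585, 0.2686, 0.2384]
tool_rot: [-3.135, -0.158, -0.011]
ft_force: [0.3, 0.1, -0.1]
grip_width: 0.603
grip_force: 0.0
```

```bash
python3 -c "
from look import *
look('n3')"
```

```text
12.675 [0.585  0.2686 0.2384] [-3.1351 -0.1584 -0.0108] 0.6029504137868387 0.0 yaw 0.10094537150736041
orange [280.5 110.4] 93 [0.6554 0.274 ] pin 4 [0.0005 0.0013]
orange [257.5 136. ] 95 [0.6274 0.2951] pin 1 [0.0008 0.0011]
orange [303.1 136. ] 101 [0.6322 0.2479] pin 0 [0.0009 0.0017]
orange [408.5 186. ] 161 [0.591  0.1281] pin 2 [ 0.0491 -0.1092]
orange [554.  247.3] 723 [ 0.5374 -0.0507] pin 2 [-0.0044 -0.2881]
orange [258.7 217. ] 107 [0.5395 0.2863] pin 3 [0.0024 0.0012]
orange [301.3 217. ] 107 [0.5443 0.2392] pin 2 [0.0025 0.0019]
orange [279.6 241. ] 67 [0.5135 0.2602] pin 5 [-0.0001  0.0015]
orange [149.  323.1] 775 [0.3907 0.4076] pin 3 [-0.1464  0.1225]
orange [405.4 323.2] 757 [0.4225 0.0971] pin 2 [-0.1194 -0.1402]
orange [373.2 381.5] 7558 [0.3334 0.1209] pin 5 [-0.1802 -0.1377]
```

View pics/n3.png

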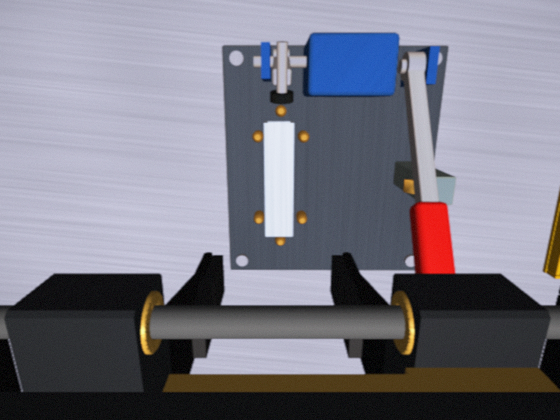

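The tube (centre about (279,180)) lies inside all six pins, and the lever is still up (red handle at (432,240)). Next I shut the fingers and move over the handle, approaching from above.

Emit:
send_rows:
  steps:
    - {"tx": -0.07,"ty": 0.5,"tz": 0,"turn": 0,"grip": 0}
    - {"tx": -0.1,"ty": 0.6,"tz": 0,"turn": 0,"grip": 0}
    - {"tx": -0.1,"ty": 0.6,"tz": 0,"turn": 0,"grip": 0}
    - {"tx": 0,"ty": 0.25,"tz": 0,"turn": 0,"grip": 0}
    - {"tx": 0,"ty": 0,"tz": 0,"turn": 0,"grip": 0}
    - {"tx": 0,"ty": 0,"tz": 0.4,"turn": 0,"grip": 0}
    - {"tx": 0,"ty": 0,"tz": 0.4,"turn": 0,"grip": 0}
    - {"tx": 0,"ty": 0,"tz": 0.2,"turn": 0,"grip": 0}
    - {"tx": 0,"ty": 0,"tz": 0,"turn": 0,"grip": 0}
    - {"tx": 0,"ty": 0,"tz": 0,"turn": 0,"grip": 0}

```text
time: 13.98
position: [0.5798, 0.1501, 0.1747]
tool_rot: [-3.137, -0.159, -0.002]
ft_force: [-0.0, 0.3, 0.8]
grip_width: 0.003
grip_force: 0.0
```

Run:
```python
from bench import ctrl
s=ctrl.get_state();print(s["position"],s["ft_force"],s["grip_width"])
a=ctrl.get_image("wrist")["pixels"];b=ctrl.get_image("scene")["pixels"]
import cv2,numpy as np
cv2.imwrite("pics/l1.png",np.hstack([cv2.resize(a,(400,300)),cv2.resize(b[160:310,340:540],(400,300),interpolation=2)])[...,::-1])
```

```text
[0.57981664 0.15012605 0.17466413] [-0.00917623  0.28571248  0.77136481] 0.0034490559129085113
```

View pics/l1.png

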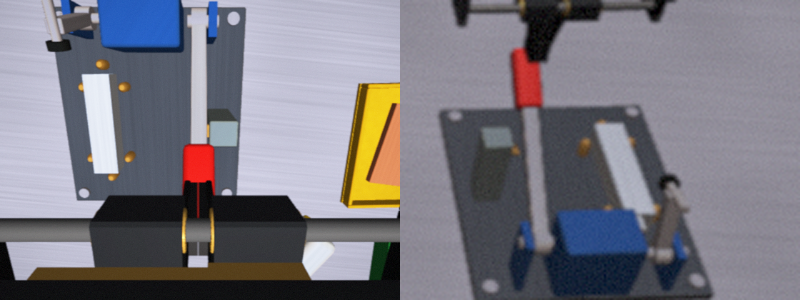

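The closed fingers stand centred over the red handle (wrist (198,165), scene (525,60)). Descend to contact first.

Emit:
send_rows:
  steps:
    - {"tx": 0,"ty": 0,"tz": 0.2,"turn": 0,"grip": 0}
    - {"tx": 0,"ty": 0,"tz": 0.2,"turn": 0,"grip": 0}
    - {"tx": 0,"ty": 0,"tz": 0,"turn": 0,"grip": 0}

```text
time: 14.45
position: [0.5791, 0.1492, 0.1485]
tool_rot: [3.138, 0.158, -0.001]
ft_force: [2.1, 0.2, 0.3]
grip_width: 0.008
grip_force: 1.1
```

Emit:
send_rows:
  steps:
    - {"tx": -0.04,"ty": 0,"tz": 0.1,"turn": 0,"grip": 0}
    - {"tx": -0.04,"ty": 0,"tz": 0.1,"turn": 0,"grip": 0}
    - {"tx": 0,"ty": 0,"tz": 0,"turn": 0,"grip": 0}

```text
time: 14.82
position: [0.5741, 0.1488, 0.1373]
tool_rot: [3.137, 0.158, -0.001]
ft_force: [-0.0, -0.5, 2.7]
grip_width: 0.003
grip_force: 1.3
```

Emit:
send_rows:
  steps:
    - {"tx": -0.06,"ty": 0,"tz": 0.1,"turn": 0,"grip": 0}
    - {"tx": -0.06,"ty": 0,"tz": 0.1,"turn": 0,"grip": 0}
    - {"tx": -0.06,"ty": 0,"tz": 0.1,"turn": 0,"grip": 0}
    - {"tx": -0.05,"ty": 0,"tz": 0.1,"turn": 0,"grip": 0}
    - {"tx": -0.04,"ty": 0,"tz": 0.1,"turn": 0,"grip": 0}
    - {"tx": -0.04,"ty": 0,"tz": 0.1,"turn": 0,"grip": 0}
    - {"tx": -0.03,"ty": 0,"tz": 0.1,"turn": 0,"grip": 0}
    - {"tx": -0.02,"ty": 0,"tz": 0.1,"turn": 0,"grip": 0}
    - {"tx": -0.02,"ty": 0,"tz": 0.1,"turn": 0,"grip": 0}
    - {"tx": 0,"ty": 0,"tz": 0,"turn": 0,"grip": 0}

```text
time: 16.08
position: [0.5515, 0.1465, 0.0833]
tool_rot: [3.137, 0.158, -0.001]
ft_force: [1.9, 0.2, 2.6]
grip_width: 0.007
grip_force: 1.5
```

Emit:
send_rows:
  steps:
    - {"tx": -0.01,"ty": 0,"tz": 0.1,"turn": 0,"grip": 0}
    - {"tx": 0,"ty": 0,"tz": 0.1,"turn": 0,"grip": 0}
    - {"tx": 0,"ty": 0,"tz": 0.05,"turn": 0,"grip": 0}
    - {"tx": 0,"ty": 0,"tz": 0,"turn": 0,"grip": 0}

```text
time: 16.58
position: [0.5499, 0.1463, 0.0685]
tool_rot: [3.137, 0.158, -0.004]
ft_force: [0.2, -0.6, 5.2]
grip_width: 0.004
grip_force: 2.6
```

Emit:
send_rows:
  steps:
    - {"tx": 0,"ty": 0,"tz": 0.05,"turn": 0,"grip": 0}
    - {"tx": 0,"ty": 0,"tz": 0.04,"turn": 0,"grip": 0}
    - {"tx": 0,"ty": 0,"tz": 0,"turn": 0,"grip": 0}

```text
time: 16.95
position: [0.5497, 0.1463, 0.0641]
tool_rot: [3.136, 0.158, -0.005]
ft_force: [-3.8, -1.0, 11.1]
grip_width: 0.001
grip_force: 6.0
```

Emit:
send_rows:
  steps:
    - {"tx": 0,"ty": 0,"tz": 0.03,"turn": 0,"grip": 0}
    - {"tx": 0,"ty": 0,"tz": 0,"turn": 0,"grip": 0}
    - {"tx": 0,"ty": 0,"tz": 0,"turn": 0,"grip": 0}

```text
time: 17.32
position: [0.5498, 0.1463, 0.0637]
tool_rot: [3.136, 0.158, -0.005]
ft_force: [-6.1, -2.5, 20.5]
grip_width: 0.006
grip_force: 10.1
```

Stiff stop at 20 N, above the 10–13 N the clamp needs. I'll ease off slowly and see whether the force drops away.

Emit:
send_rows:
  steps:
    - {"tx": 0,"ty": 0,"tz": -0.1,"turn": 0,"grip": 0}
    - {"tx": 0,"ty": 0,"tz": -0.1,"turn": 0,"grip": 0}
    - {"tx": 0,"ty": 0,"tz": 0,"turn": 0,"grip": 0}

```text
time: 17.7
position: [0.55, 0.1463, 0.0728]
tool_rot: [3.137, 0.158, -0.004]
ft_force: [0.4, 0.9, -0.1]
grip_width: 0.004
grip_force: 0.0
```

Emit:
send_rows:
  steps:
    - {"tx": 0,"ty": 0,"tz": -0.4,"turn": 0,"grip": 0}
    - {"tx": 0,"ty": 0,"tz": -0.8,"turn": 0,"grip": 0}
    - {"tx": 0,"ty": 0,"tz": -0.8,"turn": 0,"grip": 0}
    - {"tx": 0,"ty": 0,"tz": -0.8,"turn": 0,"grip": 0}
    - {"tx": 0,"ty": 0.6,"tz": 0,"turn": 0,"grip": 0}
    - {"tx": 0,"ty": 0.8,"tz": 0,"turn": 0,"grip": 0}
    - {"tx": 0,"ty": 0.8,"tz": 0,"turn": 0,"grip": 0}
    - {"tx": 0,"ty": 0.8,"tz": 0,"turn": 0,"grip": 0}
    - {"tx": 0,"ty": 0.5,"tz": 0,"turn": 0,"grip": 0}
    - {"tx": 0,"ty": 0,"tz": 0,"turn": 0,"grip": 0}
    - {"tx": 0,"ty": 0,"tz": 0,"turn": 0,"grip": 0}

```text
time: 19.08
position: [0.5718, -0.061, 0.2407]
tool_rot: [-3.136, -0.16, 0.003]
ft_force: [-1.2, 0.6, 0.0]
grip_width: 0.006
grip_force: 0.0
```

Run:
```python
from h import *
from bench import ctrl
s=ctrl.get_state();print(s["time"],s["position"],s["ft_force"],s["qd"].round(3))
o=np.array([.6003,.2127]);th=.098;M=np.array([[np.cos(th),-np.sin(th)],[np.sin(th),np.cos(th)]])
def proj(f,K,T):
    q=np.linalg.inv(T)@np.r_[M@np.array(f[:2])+o,f[2],1];return (K@q[:3]/q[2])[:2].round(1)
for n in("top","scene"):
    im=ctrl.get_image(n);K,T,p=im["K"],im["cam_to_world"],im["pixels"];hsv=cv2.cvtColor(p,cv2.COLOR_RGB2HSV)
    red=cv2.inRange(hsv,(0,150,60),(4,255,255))|cv2.inRange(hsv,(174,150,60),(180,255,255))
    for c,a,_ in blobs(red>0,40): print(n,"red",c.round(1),a)
    print("pred up/latched/pre-catch handle centre",proj((-.031,-.06,.152),K,T),proj((-.055,-.06,.071),K,T),proj((-.053,-.06,.086),K,T))
    g=(hsv[...,1]<70)&(hsv[...,2]>130)
    for c,a,l in blobs(g,150):
        t=proj((-.01,.055,.042),K,T)
        if np.linalg.norm(c-t)<25:
            bx=cast(cv2.boxPoints(cv2.minAreaRect(np.argwhere(l)[:,::-1].astype(np.float32))),K,T,.042);print("tube",c,a,((bx.mean(0)-o)@M).round(4),"box",((bx-o)@M).round(4).tolist())
    cv2.imwrite(f"pics/f_{n}.png",p[...,::-1])
```

```text
19.075 [ 0.57177936 -0.06096912  0.24067019] [-1.23291283  0.5902872   0.04469113] [-0.014 -0.009 -0.014 -0.003  0.001 -0.002  0.003]
top red [307.4  16.9] 210
top red [177.8 202.6] 399
pred up/latched/pre-catch handle centre [166.8 184.5] [177.8 202.2] [176.  200.3]
tube [124.87072808 191.35809807] 673 [-0.0122  0.0568] box [[0.0483, 0.0723], [0.0476, 0.0421], [-0.0727, 0.0415], [-0.0719, 0.0714]]
scene red [393.9 216.3] 226
scene red [234.9 354.3] 1729
pred up/latched/pre-catch handle centre [402.4 199.4] [393.2 218.7] [394.5 214.5]
tube [453.84804631 247.36324168] 691 [0.0132 0.0599] box [[-0.0692, 0.0419], [-0.0838, 0.0799], [0.0975, 0.0755], [0.1086, 0.0422]]
```

The handle stays at the latched position (top (177.8,202.6), predicted (177.8,202.2)). The force on the tool is gone, and the tube measures within 2 mm of the nest. I'm handing it in.

```bash
python3 -c "
from bench import ctrl
print(ctrl.close_job())"
```

```text
the job is handed in; nothing more can be done
None
```

The job is handed in at about 19 s: the tube lies in the nest within about 2 mm, the red lever stays down by its catch with the arm clear of it, and I never touched the copper bar or tape measure; the pad's grip force couldn't be measured directly, and no verdict came back.

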